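Lids on the screw pan and the pin beaker

ROBOT

A 6-joint arm with a two-finger parallel gripper is mounted at the origin on a cart in front of the work surface, level with it; the furniture and walls round the work are solid. World frame = base frame: x ahead of the robot, y to its left, z up, the work surface at z = 0. Lengths are in m, angles in rad, forces in N, time in s.
With the tool pointing down it reaches from about 0.35 to 0.775 m from the base axis. Payload 5.5 kg.
Tool frame: the origin (TCP) lies at the very end of the fingers, on their centre line; the grasp point (between the pads) lies 19 mm behind it (env.grip_point_offset is the distance from the TCP to the grasp point, in m); z points along the fingers, y is the line along which they close (so a half turn about z gives the same grasp; the last joint's range is limited). The gripper opens to 85 mm and grips with 20 to 120 N. Pads are 22 mm wide; open, the fingers measure 114 mm over their backs; the gripper's body (76 mm by 85 mm) begins 54 mm behind the grasp point. The pads swing forward as they close: fully open they stand 13 mm farther back than shut.
Start: joints at [-1.34, 0.313, 0.046, 1.304, 0, 1.431], TCP at [0.208, -0.536, 0.231] pointing down, gripper open.
Joint ranges: [-2.76, 2.76], [-0.86, 1.69], [-1.03, 1.26], [-2.2, 2.34], [-1.47, 1.5], [-3.14, 3.14]. Speed limits (rad/s): [2.57, 2.57, 3.14, 3.14, 3.14, 3.14].

INTERFACE

Orientations are given as a unit quaternion [w, x, y, z].
In Python, from workcell import sensors, imaging, workorder, env gives the robot as it stands.
- The arm moves only by the shell command python3 -m handwheel 'ROWS' [FORCE]. ROWS is JSON, a list of rows, each a list of 5 numbers: the shift along the tool's x, y, z in mm, then the turn about the tool's z in rad, then the opening, from 0 (shut) to 1 (fully open). A call has 1 to 8 rows; each row is the pose to reach, as a shift and turn from the pose commanded when the call began, along the tool's axes at that moment; what a row does not reach only later rows make up. A row lasts 1/10 s, in which the tool goes at most 50 mm and 8.59 degrees, less where a joint would pass 70% of its speed; a pose out of reach is approached as far as the arm can. A call with a gripper value outside its range is refused whole. The fingers move at their own pace and stop on an object; FORCE is the grip in N (left out, the last holds). Time passes only in rows, so rows that repeat a pose let the fingers close. It gives the time, the measured TCP pose, the force, the opening and the grip force at its end, in the units of the state.
- sensors.get_state(): the state, without advancing time (a new reading comes with each control period).
- imaging.read_camera(name): name is "scene" or "top"; returns a dict with "color" (420x560x3 uint8, blue, green, red), "z_map" (420x560 float32, m along the optical axis (not along the pixel's ray), 0 where there is no reading), "fx", "fy", "cx", "cy" (pixels), "xyz" and "rotation" of the camera in the world. Camera axes: x right, y down, z forward; pixel columns grow to the right and rows downward; lengths in m; the calibration is good to about 2 mm. A picture is of the moment at which its call begins.
- workorder.hand_in(): hands the job in; it is judged then, once.
The state is a dict: "clock": time; "joint_pos": joint angles; "qvel": joint speeds; "tau": joint torques, N m; "tcp_pos": TCP position; "orientation": TCP orientation; "wrist_force": force on the tool from outside, world axes, zero at the start; "ft_torque": the same for the moment, N m; "finger_gap": finger opening in m; "grip_force": force on a finger pad.
Only numpy, scipy, OpenCV 4.12 (cv2) and the standard library are available. Lean on these libraries where they do the work, as an engineer would, in place of code of your own. Each camera call takes 0.05 s, during which the arm holds its last target. There are 200 camera calls.

TASK

The small steel pan of screws and the steel beaker of pins are filled: close them up with the two loose steel lids, the rectangular lid with the bar handle on the pan and the round lid with the knob on the beaker. Each lid must sit down flat on its rim, centred, and the pan's lid must lie lengthwise along the pan. Leave both containers standing upright about where they are, without tipping them, and let go of everything.

Things in the scene. Friction and masses are not known exactly. Their poses are not given: they have to be found in the camera images.
- pan_rim (a point): Small rectangular steel pan with screws in it, open, loose on the bench: 84 (its x) x 104 mm (its y, lengthwise) over the rim, 36 mm high, 0.35 kg. The point is the centre of its mouth at rim height; z up. The mouth clears the lid's plug by 8 mm or more on each side. Not the far bigger, 94 mm high steel pan at the right.
- beaker_rim (a point): Small round tapered steel beaker, 57 mm over the rim, 50 mm high, partly filled with pins well below the rim, open, loose on the bench, 0.27 kg. The point is the centre of its mouth at rim height; z up. The mouth clears the round lid's plug by about 8 mm all round.
- pan_lid_handle (a point): Loose steel lid, plate 90 (its x) x 110 mm (its y, lengthwise), 3 mm thick, standing on its 44 x 62 mm plug, 5 mm deep. In the middle a bar handle 13 mm wide (x), 54 long (y), 20 high on two 6 mm high posts. The point is the bar's centre: 24 mm above the plug's underside, 16 above the plate, 19 above the pan's rim once seated. About 0.13 kg; either way round fits.
- round_lid_knob (a point): Loose round steel lid, disc 66 mm across, 3 mm thick, standing on its 28 mm wide plug, 5 mm deep. In the middle a round knob 20 mm across, 20 high, on a 6 mm high stem. The point is the knob's centre: 24 mm above the plug's underside, 16 above the disc, 19 above the beaker's rim once seated. About 0.07 kg.
Mind the look-alikes: they are no part of the job. Leave any turquoise look-alike of the part that bears round_lid_knob alone.

How it is judged:
By the outcome, as a careful person would: the job done as asked, in the order asked, and still so for the second after the job is handed in, with the robot touching nothing.
It also fails if it takes over 53 s, if anything falls off the work surface, if the arm or the gripper's body presses on something with over 40 N, if the wrist force passes 120 N, or if a joint passes its speed limit or range.

## Working session

There is one attempt and no reset: what is moved stays moved. The work goes in short steps, Python scripts to look and compute and a shell command to move; the robot and the scene stay as the last step left them, time stands still between calls to the robot, and variables do not carry over. Pictures are saved under pics/ and viewed, at most 10 in all, crops included, and the job is handed in when it is done.

```bash
mkdir -p pics; ls
cat > h.py <<'E'
import numpy as np,cv2
from workcell import sensors,imaging,workorder,env
def cam(n,save=None):
    c=imaging.read_camera(n)
    if save: cv2.imwrite('pics/'+save,c['color'])
    np.savez('/tmp/'+n+'.npz',**c); return c
def world(c):
    z=c['z_map'];v,u=np.mgrid[:z.shape[0],:z.shape[1]]
    p=np.stack([(u-c['cx'])/c['fx']*z,(v-c['cy'])/c['fy']*z,z],-1)
    R=np.array(c['rotation'])
    return p@R.T+np.array(c['xyz'])
E
python3 - <<'E'
from h import *
a=cam('scene','s0.png');b=cam('top','t0.png')
for c in(a,b):print(c['fx'],c['xyz'],np.array(c['rotation']).round(3).tolist())
s=sensors.get_state();print(s['tcp_pos'],s['orientation'],s['clock'],env.grip_point_offset)
E
```

```text
pics
436.76229083778315 [-0.03288161  0.54603539  0.41112391] [0.207, -0.314, 0.78, -0.5]
432.42634660717397 [0.42618379 0.01888006 0.98876444] [0.036, -0.701, 0.711, -0.04]
[ 0.20823477 -0.5354917   0.23049707] [-8.11588906e-04  9.82866444e-01  1.84317370e-01 -4.50773613e-05] 0.1 0.0187
```

View pics/s0.png

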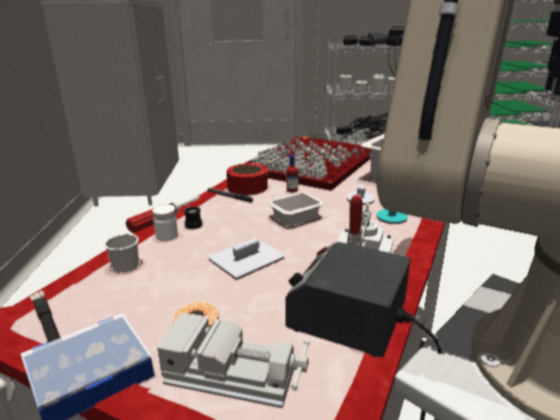

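View pics/t0.png

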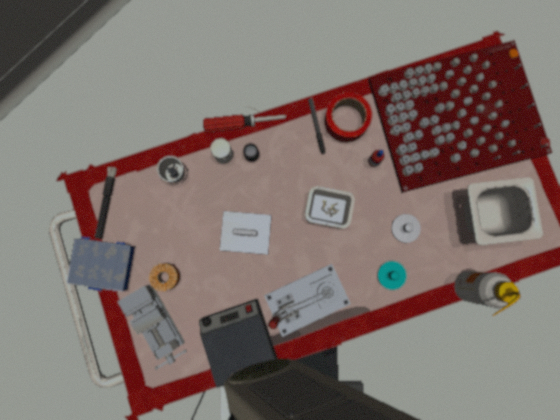

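The top view shows the pan at (330,208), its lid at (245,232) and the grey round lid at (406,228). The turquoise look-alike is at (391,275).
- **Beaker candidates:** the steel beaker with pins at (172,170), the white jar at (221,151), and the red bowl at (348,117).
- **Pan candidate:** the big pan at (503,210).

By the description I choose 172,170 for the beaker, 330,208 for the pan and 406,228 for the round lid.

```bash
cat >> h.py <<'E'
from scipy.spatial.transform import Rotation as Rn
def world(c):
    z=c['z_map'];v,u=np.mgrid[:z.shape[0],:z.shape[1]]
    p=np.stack([(u-c['cx'])/c['fx']*z,(v-c['cy'])/c['fy']*z,z],-1)
    q=np.array(c['rotation']);R=Rn.from_quat(q[[1,2,3,0]]).as_matrix()
    W=p@R.T+np.array(c['xyz']);W[z==0]=np.nan
    return W
def fit(W,box,lo,hi):
    u0,v0,u1,v1=box;P=W[v0:v1,u0:u1].reshape(-1,3);P=P[(P[:,2]>lo)&(P[:,2]<hi)]
    r=cv2.minAreaRect(P[:,:2].astype(np.float32)*1000)
    return len(P),np.round(r[0],1),np.round(r[1],1),round(r[2],1),P.mean(0).round(4),np.percentile(P[:,2],[5,50,95]).round(4)
E
python3 - <<'E'
from h import *
c=dict(np.load('/tmp/top.npz'));W=world(c)
for n,b,lo,hi in [('table',(280,150,300,170),-1,1),('pan rim',(295,175,365,240),.028,.046),('lid plate',(210,200,282,262),.003,.013),('lid handle',(225,220,265,245),.018,.04),
 ('disc',(385,205,428,252),.003,.013),('knob',(395,217,418,240),.018,.04),('beaker rim',(150,148,192,192),.042,.06),('jar',(205,135,236,168),.02,.12),('turq',(370,255,412,295),.003,.05)]:
    print(n,*fit(W,b,lo,hi))
s=c['color']
def crop(x0,y0,x1,y1):return cv2.resize(s[y0:y1,x0:x1],(400,300),interpolation=cv2.INTER_CUBIC)
cv2.imwrite('pics/c0.png',np.vstack([np.hstack([crop(290,172,370,232),crop(205,200,285,260)]),np.hstack([crop(370,200,450,260),crop(135,140,215,200)])]))
E
```

```text
table 399 [657.  -4.] [44.5 46.4] 89.2 [ 6.571e-01 -3.900e-03  2.000e-04] [-0.0028  0.0002  0.0028]
pan rim 602 [542.1 -90.6] [103.2  83.4] 78.1 [ 0.5434 -0.0921  0.035 ] [0.0299 0.0353 0.0383]
lid plate 1874 [493.2  99. ] [161.6 139.4] 89.2 [0.4898 0.0996 0.0074] [0.0037 0.0076 0.0105]
lid handle 144 [489.7  99.4] [52.1 13.1] 84.5 [0.4893 0.0989 0.0323] [0.0279 0.0328 0.0361]
disc 630 [ 494.9 -269.3] [ 92.5 106.5] 86.3 [ 0.4946 -0.2667  0.0073] [0.0035 0.0074 0.0104]
knob 74 [ 493.7 -265.6] [18.6 17.9] 85.4 [ 0.494  -0.2647  0.0316] [0.0231 0.0326 0.0355]
beaker rim 128 [630.4 262. ] [55.7 55.3] 87.9 [0.6335 0.2661 0.0481] [0.0428 0.0487 0.0517]
jar 388 [671.1 148.8] [41.9 42.6] 47.1 [0.6685 0.1471 0.0555] [0.029 0.06  0.063]
turq 731 [ 388.6 -228.7] [93.5 87.3] 89.2 [ 0.3893 -0.2283  0.0098] [0.0036 0.0077 0.033 ]
```

View pics/c0.png

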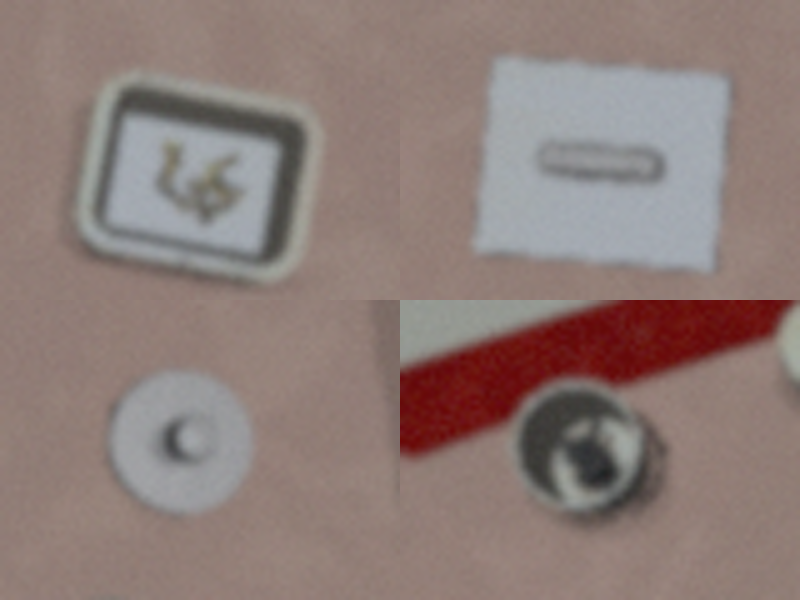

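The crops confirm the choices: a grey lid with a bar, a grey round lid with a knob, a pan with screws and a beaker with dark pins. The measured sizes match (bar 52x13, rim 103x83, beaker 55.5 mm). Next I get the row helper, the plate angle and the obstacle heights.

```bash
cat >> h.py <<'E'
def rel(x,y,z,yaw=None):
    "shift (mm, tool axes), turn (rad) to TCP x,y,z with tool x at world angle yaw deg"
    s=sensors.get_state();q=np.array(s['orientation']);R=Rn.from_quat(q[[1,2,3,0]]).as_matrix()
    d=R.T@(np.array([x,y,z])-s['tcp_pos'])*1000;cur=np.degrees(np.arctan2(R[1,0],R[0,0]))
    t=0 if yaw is None else np.radians(cur-yaw)
    print('shift',d.round(1),'turn',round(t,3),'tcp',np.round(s['tcp_pos'],4),'yaw',cur.round(1),'F',np.round(s['wrist_force'],1),'gap',round(s['finger_gap'],4),'t',s['clock'])
E
python3 - <<'E'
from h import *
c=dict(np.load('/tmp/top.npz'));W=world(c)
def ang(b,lo,hi,bright=None):
    u0,v0,u1,v1=b;P=W[v0:v1,u0:u1];C=c['color'][v0:v1,u0:u1].astype(int)
    m=(P[...,2]>lo)&(P[...,2]<hi)
    if bright: m&=(C[...,0]>C[...,2]-5)
    m=cv2.morphologyEx(m.astype(np.uint8),cv2.MORPH_OPEN,np.ones((3,3))) if bright else m
    r=cv2.minAreaRect(P[m>0][:,:2].astype(np.float32)*1000);print(np.round(r[0],1),np.round(r[1],1),round(r[2],2))
ang((210,200,282,262),-.01,.02,1);ang((385,205,428,252),-.01,.02,1)
for y in np.arange(-.5,.4,.1):
    print(round(y,1),[round(float(np.nanmax(np.where((abs(W[...,0]-x)<.04)&(abs(W[...,1]-y)<.05),W[...,2],0))),2) for x in (.3,.38,.46,.54,.62)])
rel(.49,-.26,.2,84.5);rel(.4895,.099,.15,84.5)
E
```

```text
[488.6  99.7] [109.4  89.8] 84.27
[ 493.1 -265.5] [59.8 63. ] 0.51
-0.5 [0.0, 0.01, 0.1, 0.1, 0.1]
-0.4 [0.22, 0.23, 0.1, 0.1, 0.1]
-0.3 [0.01, 0.01, 0.04, 0.03, 0.05]
-0.2 [0.01, 0.04, 0.01, 0.01, 0.1]
-0.1 [0.57, 0.09, 0.04, 0.04, 0.04]
-0.0 [0.54, 0.08, 0.01, 0.04, 0.04]
0.1 [0.09, 0.06, 0.04, 0.01, 0.06]
0.2 [0.09, 0.03, 0.01, 0.01, 0.06]
0.3 [0.07, 0.06, 0.03, 0.01, 0.05]
shift [ 362.4 -154.6   30.8] turn -1.104 tcp [ 0.2082 -0.5355  0.2305] yaw 21.2 F [0.  0.3 0.2] gap 0.0853 t 0.1
shift [ 492.  -489.3   81.4] turn -1.104 tcp [ 0.2082 -0.5355  0.2305] yaw 21.2 F [0.  0.3 0.2] gap 0.0853 t 0.1
```

```bash
python3 -m handwheel '[[0,0,-50,0,1],[0,0,-100,0,1],[100,-100,-100,-0.15,1],[200,-200,-100,-0.3,1],[300,-300,-100,-0.45,0.6],[400,-400,-100,-0.6,0.6],[492,-489,-100,-0.75,0.6],[492,-489,-100,-0.9,0.6]]'; python3 -c "
from h import *
rel(.489,.0995,.06,84.4)"
```

```text
clock: 0.9
tcp_pos: [0.3298, -0.2596, 0.331]
orientation: [-0.0, 0.803, 0.596, 0.0]
wrist_force: [1.9, -0.3, 0.1]
finger_gap: 0.0512
grip_force: 0.0
shift [389.8  48.2 271.1] turn -0.197 tcp [ 0.3298 -0.2596  0.331 ] yaw 73.1 F [ 1.9 -0.3  0.1] gap 0.0512 t 0.9
```

```bash
python3 -m handwheel '[[390,48,100,-0.197,0.5],[390,48,100,-0.197,0.5],[390,48,100,-0.197,0.5],[390,48,100,-0.197,0.5],[390,48,100,-0.197,0.5],[390,48,100,-0.197,0.5],[390,48,100,-0.197,0.5],[390,48,150,-0.197,0.5]]'; python3 -c "
from h import *
rel(.489,.0995,.06,84.4)"
```

```text
clock: 1.7
tcp_pos: [0.4848, 0.0801, 0.2086]
orientation: [0.002, 0.742, 0.671, 0.003]
wrist_force: [0.9, -1.3, -0.4]
finger_gap: 0.0431
grip_force: 0.0
shift [ 19.5   1.2 148.6] turn -0.003 tcp [0.4848 0.0801 0.2086] yaw 84.2 F [ 0.9 -1.3 -0.4] gap 0.0431 t 1.7
```

```bash
python3 -m handwheel '[[19,1,50,0,0.4],[19,1,100,0,0.4],[19,1,130,0,0.4],[19,1,130,0,0.4],[19,1,130,0,0.4]]'
python3 - <<'E'
from h import *
rel(.489,.0995,.012,84.4)
c=cam('top');W=world(c)
c=cam('scene','s1.png')
cv2.imwrite('pics/s1c.png',cv2.resize(c['color'][140:300,160:340],(720,640))[:600])
E
```

```text
clock: 2.2
tcp_pos: [0.4845, 0.096, 0.0769]
orientation: [-0.0, 0.743, 0.67, -0.001]
wrist_force: [0.8, 1.0, 0.5]
finger_gap: 0.0343
grip_force: 0.0
shift [ 4.   4.3 64.9] turn -0.005 tcp [0.4845 0.096  0.0769] yaw 84.1 F [0.8 1.  0.5] gap 0.0343 t 2.2
```

View pics/s1c.png

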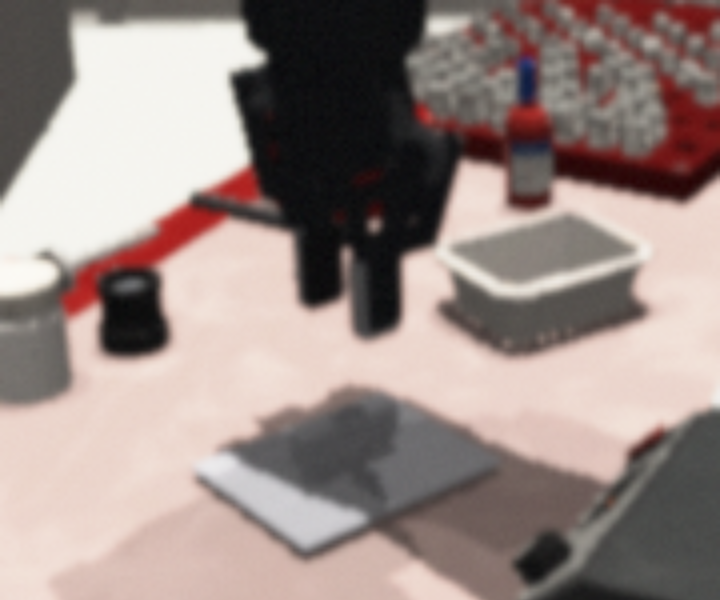

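The gripper hangs above the lid bar with both fingers open, and the bar is in shadow below it at about (345,435) in the crop. I descend onto it.

```bash
python3 -m handwheel '[[4,4,30,-0.005,0.4],[4,4,55,-0.005,0.4],[4,4,64,-0.005,0.4],[4,4,64,-0.005,0.4],[4,4,64,-0.005,0.4]]' 40; python3 -c "
from h import *
rel(.489,.0995,.012,84.4)"
```

```text
clock: 2.8
tcp_pos: [0.4905, 0.0995, 0.0143]
orientation: [0.001, 0.741, 0.672, 0.001]
wrist_force: [0.1, -0.2, 0.1]
finger_gap: 0.0341
grip_force: 0.0
shift [-0.1 -1.5  2.3] turn -0.001 tcp [0.4905 0.0995 0.0143] yaw 84.4 F [ 0.1 -0.2  0.1] gap 0.0341 t 2.8
```

```bash
python3 -m handwheel '[[0,-1,2,0,0.4],[0,-1,2,0,0],[0,-1,2,0,0],[0,-1,2,0,0],[0,-1,2,0,0],[0,-1,2,0,0],[0,-1,2,0,0]]' 40; python3 -m handwheel '[[0,0,-20,0,0],[0,0,-50,0,0],[0,0,-75,0,0],[0,0,-75,0,0],[0,0,-75,0,0],[0,0,-75,0,0]]'
python3 - <<'E'
from h import *
rel(.542,-.0905,.09,78.1)
c=cam('scene');W=world(c)
cv2.imwrite('pics/s2c.png',cv2.resize(c['color'][140:300,160:340],(675,600)))
E
```

```text
clock: 3.5
tcp_pos: [0.4888, 0.0997, 0.0116]
orientation: [0.001, 0.741, 0.672, 0.0]
wrist_force: [-1.1, -0.2, 7.1]
finger_gap: 0.0123
grip_force: 40.5
clock: 4.1
tcp_pos: [0.4872, 0.0996, 0.0846]
orientation: [-0.001, 0.741, 0.672, -0.001]
wrist_force: [0.5, 0.5, -1.8]
finger_gap: 0.0124
grip_force: 39.5
shift [-183.9   73.1   -5.5] turn 0.11 tcp [0.4872 0.0996 0.0846] yaw 84.4 F [ 0.5  0.5 -1.8] gap 0.0124 t 4.1
```

View pics/s2c.png

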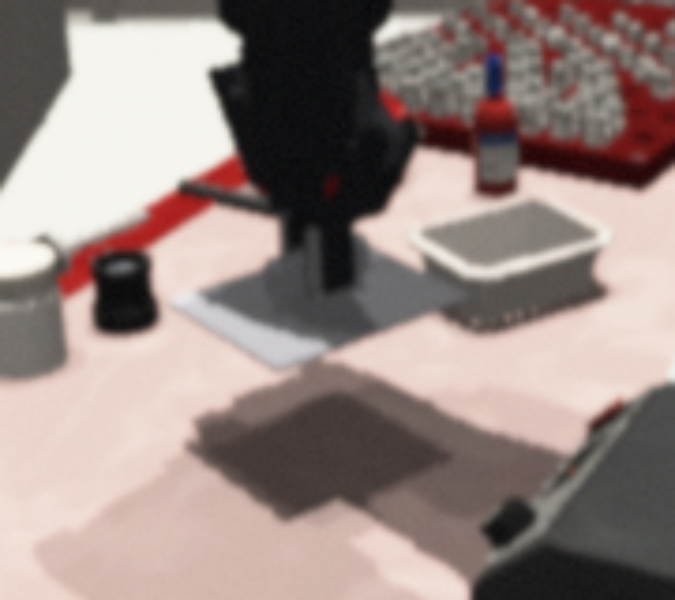

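The lid hangs level in the grip, centred at about (320,300) in the crop, and clears the bench. I carry it over the pan, while cross-checking the rims from the scene camera's first frame.

```bash
python3 -m handwheel '[[-45,18,-8,0.03,0],[-90,36,-8,0.06,0],[-130,52,-8,0.09,0],[-160,63,-8,0.11,0],[-178,71,-6,0.11,0],[-184,73,-6,0.11,0],[-184,73,-6,0.11,0],[-184,73,-6,0.11,0]]'
python3 - <<'E'
from h import *
rel(.542,-.0905,.044,78.1)
W=world(dict(np.load('/tmp/scene.npz')))
print(fit(W,(265,185,330,230),.031,.045));print(fit(W,(100,225,145,260),.044,.058))
E
```

```text
clock: 4.95
tcp_pos: [0.542, -0.0895, 0.0911]
orientation: [-0.001, 0.776, 0.63, -0.0]
wrist_force: [1.1, 0.3, -0.8]
finger_gap: 0.012
grip_force: 39.4
shift [-1.   0.3 47.1] turn 0.0 tcp [ 0.542  -0.0895  0.0911] yaw 78.1 F [ 1.1  0.3 -0.8] gap 0.012 t 4.95
(434, array([541.4, -90.8]), array([106. ,  86.6]), 78.5, array([ 0.5404, -0.0911,  0.036 ]), array([0.0321, 0.0367, 0.0385]))
(248, array([629.7, 261.6]), array([54.6, 56.1]), 59.7, array([0.6304, 0.2618, 0.048 ]), array([0.0445, 0.0483, 0.0509]))
```

```bash
python3 -m handwheel '[[-1,0,20,0,0],[-1,0,35,0,0],[-1,0,42,0,0],[-1,0,45,0,0],[-1,0,47,0,0],[-1,0,48,0,0],[-1,0,48,0,0]]'; python3 -c "
from h import *
rel(.542,-.0905,.0427,78.1)"
```

```text
clock: 5.65
tcp_pos: [0.5431, -0.0916, 0.0443]
orientation: [0.0, 0.777, 0.63, 0.0]
wrist_force: [-0.8, 0.3, -1.3]
finger_gap: 0.0123
grip_force: 39.4
shift [ 0.8 -1.3  1.6] turn -0.0 tcp [ 0.5431 -0.0916  0.0443] yaw 78.1 F [-0.8  0.3 -1.3] gap 0.0123 t 5.65
```

```bash
python3 -m handwheel '[[0,-1,1,0,0],[0,-1,2,0,0],[0,-1,2,0,0]]'; python3 -m handwheel '[[0,0,0,0,0.2],[0,0,0,0,0.4],[0,0,0,0,0.4],[0,0,0,0,0.4],[0,0,-40,0,0.4],[0,0,-80,0,0.4],[0,0,-120,0,0.4],[0,0,-120,0,0.4]]'
python3 - <<'E'
from h import *
rel(.4935,-.2655,.16,84)
E
```

```text
clock: 5.95
tcp_pos: [0.5419, -0.0915, 0.0426]
orientation: [0.0, 0.777, 0.63, 0.0]
wrist_force: [-1.9, 0.4, 4.6]
finger_gap: 0.0126
grip_force: 40.1
clock: 6.75
tcp_pos: [0.5452, -0.0924, 0.1677]
orientation: [0.004, 0.777, 0.63, 0.003]
wrist_force: [0.8, -1.1, 0.9]
finger_gap: 0.0341
grip_force: 0.0
shift [-180.   -15.     7.8] turn -0.103 tcp [ 0.5452 -0.0924  0.1677] yaw 78.1 F [ 0.8 -1.1  0.9] gap 0.0341 t 6.75
```

```bash
python3 -m handwheel '[[-45,-11,0,0,0.5],[-90,-22,0,0,0.5],[-130,-31,0,0,0.5],[-160,-34,20,0,0.5],[-176,-34,60,0,0.5],[-180,-34,90,0,0.5],[-180,-34,100,0,0.5],[-180,-34,100,0,0.5]]'
python3 - <<'E'
from h import *
rel(.4935,-.2655,.012,78)
c=cam('top','t3.png');W=world(c);u=c['color']
print(fit(W,(295,175,365,240),.030,.046),fit(W,(300,180,360,235),.052,.075),fit(W,(385,205,428,252),.018,.04))
c2=cam('scene')
cv2.imwrite('pics/c3.png',np.hstack([cv2.resize(u[170:270,290:430],(420,300)),cv2.resize(c2['color'][160:240,240:340],(375,300))]))
E
```

```text
clock: 7.55
tcp_pos: [0.4699, -0.2593, 0.06]
orientation: [-0.002, 0.777, 0.63, -0.0]
wrist_force: [0.5, -0.2, -0.4]
finger_gap: 0.0425
grip_force: 0.0
shift [-1.3 24.6 47.9] turn 0.001 tcp [ 0.4699 -0.2593  0.06  ] yaw 78.1 F [ 0.5 -0.2 -0.4] gap 0.0425 t 7.55
(1826, array([544.3, -92. ]), array([109.9,  90.5]), 78.0, array([ 0.5435, -0.0916,  0.0388]), array([0.0361, 0.0388, 0.0415])) (158, array([543.5, -91.7]), array([53.8, 13.6]), 76.9, array([ 0.5433, -0.0908,  0.0632]), array([0.0555, 0.0637, 0.0671])) (53, array([ 492.8, -263.8]), array([17.7, 13. ]), 43.2, array([ 0.4926, -0.2625,  0.0308]), array([0.0202, 0.0331, 0.0362]))
```

View pics/c3.png

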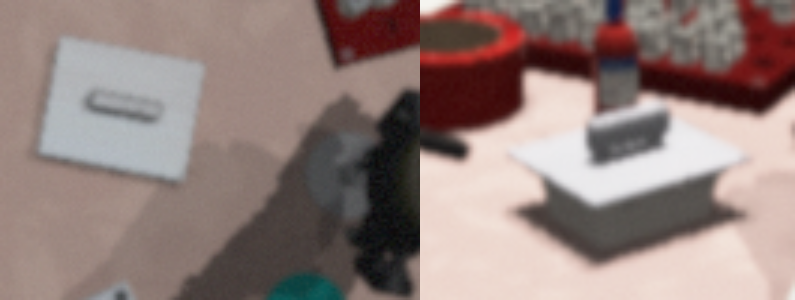

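The pan lid lies flat and centred, with its plate at z 0.039 and yaw 78°. In the left crop the round lid is at about (345,175), partly behind the gripper. I typed the last y wrongly by 19 mm and correct it sideways at this height, then go down.

```bash
python3 -m handwheel '[[-1,15,0,0,0.5],[-1,25,0,0,0.5],[-1,25,0,0,0.5],[-1,25,0,0,0.5]]'; python3 -c "
from h import *
rel(.4935,-.2655,.012,78)"
```

```text
clock: 8.05
tcp_pos: [0.496, -0.2664, 0.0625]
orientation: [0.001, 0.776, 0.63, 0.0]
wrist_force: [-1.0, -0.3, 0.0]
finger_gap: 0.0426
grip_force: 0.0
shift [ 0.4 -2.7 50.5] turn 0.002 tcp [ 0.496  -0.2664  0.0625] yaw 78.1 F [-1.  -0.3  0. ] gap 0.0426 t 8.05
```

```bash
python3 -m handwheel '[[0,-2,25,0,0.4],[0,-2,42,0,0.4],[0,-2,49,0,0.4],[0,-2,49,0,0.4],[0,-2,49,0,0.4]]'; python3 -c "
from h import *
rel(.4935,-.2655,.012,78)"
```

```text
clock: 8.55
tcp_pos: [0.4937, -0.2664, 0.0134]
orientation: [0.0, 0.777, 0.63, 0.0]
wrist_force: [0.2, 0.7, 0.5]
finger_gap: 0.0342
grip_force: 0.0
shift [ 0.8 -0.4  1.4] turn 0.001 tcp [ 0.4937 -0.2664  0.0134] yaw 78.1 F [0.2 0.7 0.5] gap 0.0342 t 8.55
```

```bash
python3 -m handwheel '[[0,0,1,0,0.4],[0,0,1,0,0],[0,0,1,0,0],[0,0,1,0,0],[0,0,1,0,0],[0,0,1,0,0],[0,0,1,0,0]]' 40; python3 -m handwheel '[[0,0,-20,0,0],[0,0,-60,0,0],[0,0,-105,0,0],[0,0,-140,0,0],[0,0,-150,0,0],[0,0,-150,0,0]]'
python3 - <<'E'
from h import *
rel(.63,.2618,.16,78)
E
```

```text
clock: 9.25
tcp_pos: [0.4941, -0.2666, 0.0127]
orientation: [0.001, 0.777, 0.63, 0.0]
wrist_force: [-0.6, 0.7, 5.9]
finger_gap: 0.0183
grip_force: 39.2
clock: 9.85
tcp_pos: [0.4945, -0.2668, 0.1634]
orientation: [0.002, 0.777, 0.63, 0.0]
wrist_force: [0.5, -0.7, -1.6]
finger_gap: 0.0185
grip_force: 39.2
shift [545.2  23.4   2.6] turn 0.001 tcp [ 0.4945 -0.2668  0.1634] yaw 78.1 F [ 0.5 -0.7 -1.6] gap 0.0185 t 9.85
```

```bash
python3 -m handwheel '[[40,2,0,0,0],[90,4,0,0,0],[140,6,0,0,0],[190,8,0,0,0],[240,10,0,0,0],[290,12,0,0,0],[330,14,0,0,0],[360,16,0,0,0]]';python3 -m handwheel '[[40,2,0,0,0],[80,4,0,0,0],[120,5,0,0,0],[150,6,0,0,0],[170,7,0,0,0],[183,7,0,0,0],[185,7,0,0,0],[185,7,0,0,0]]'
python3 - <<'E'
from h import *
rel(.63,.2618,.1,78)
c=cam('scene');W=world(c);d=W[180:270,85:160]
print(fit(W,(85,180,160,270),.13,.165))
cv2.imwrite('pics/c4.png',cv2.resize(c['color'][150:300,60:260],(800,600)))
E
```

```text
clock: 10.65
tcp_pos: [0.5822, 0.0856, 0.1587]
orientation: [-0.001, 0.776, 0.631, -0.002]
wrist_force: [1.0, 0.6, -0.3]
finger_gap: 0.0189
grip_force: 39.2
clock: 11.45
tcp_pos: [0.6279, 0.2618, 0.1603]
orientation: [-0.0, 0.777, 0.63, -0.001]
wrist_force: [-1.1, -0.5, -0.6]
finger_gap: 0.0185
grip_force: 39.2
shift [ 0.5  2.1 60.3] turn 0.002 tcp [0.6279 0.2618 0.1603] yaw 78.1 F [-1.1 -0.5 -0.6] gap 0.0185 t 11.45
(415, array([623.1, 266.9]), array([66. , 53.9]), 42.0, array([0.6195, 0.2674, 0.1567]), array([0.1547, 0.1563, 0.1623]))
```

View pics/c4.png

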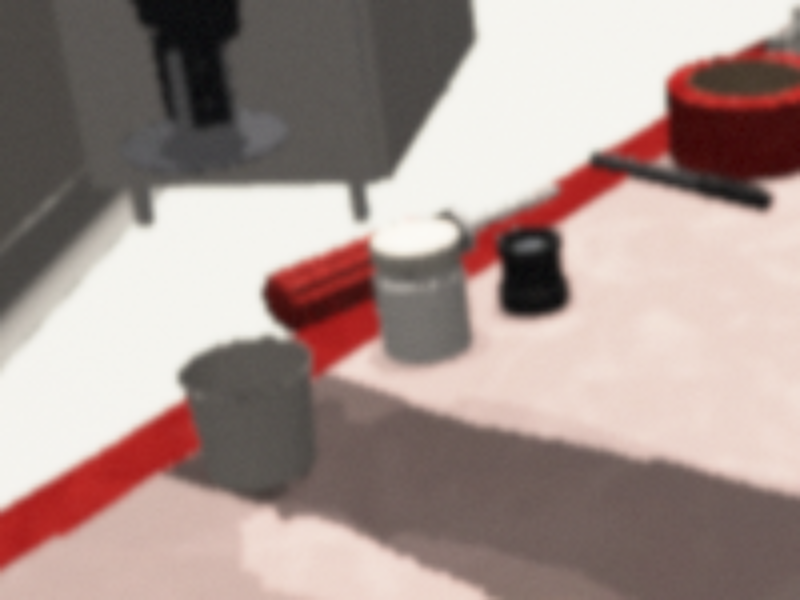

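The lid hangs level in the gripper, its disc at about (206,140) in the crop, with the beaker mouth below at (247,368). I lower it and check the offset again just above the rim.

```bash
python3 -m handwheel '[[0,2,20,0,0],[0,2,50,0,0],[0,2,75,0,0],[0,2,84,0,0],[0,2,84,0,0],[0,2,84,0,0]]'
python3 - <<'E'
from h import *
rel(.63,.2618,.057,78)
for n,b in(('scene',(75,190,170,275)),('top',(135,135,215,215))):
    W=world(cam(n));P=W[b[1]:b[3],b[0]:b[2]].reshape(-1,3);P=P[(P[:,2]>.066)&(P[:,2]<.079)]
    print(n,len(P),cv2.minEnclosingCircle(P[:,:2].astype(np.float32)*1000),np.median(P[:,2]),fit(W,b,.066,.079)[1:3])
E
```

```text
clock: 12.1
tcp_pos: [0.6313, 0.2614, 0.079]
orientation: [0.0, 0.777, 0.63, 0.001]
wrist_force: [0.1, -0.3, -0.1]
finger_gap: 0.0186
grip_force: 39.2
shift [ 0.1 -1.4 22. ] turn 0.001 tcp [0.6313 0.2614 0.079 ] yaw 78.0 F [ 0.1 -0.3 -0.1] gap 0.0186 t 12.1
scene 438 ((631.5360107421875, 261.2593994140625), 33.72843933105469) 0.07495685244038841 (array([630. , 261.5]), array([65.4, 60.6]))
top 317 ((632.9269409179688, 259.23797607421875), 32.45586013793945) 0.07447834036645096 (array([629.3, 246.6]), array([35.2, 64.8]))
```

```bash
python3 -m handwheel '[[1,-1,8,0,0],[1,-1,14,0,0],[1,-1,18,0,0],[1,-1,20,0,0],[1,-1,21,0,0],[1,-1,21,0,0],[1,-1,21,0,0]]'; python3 -c "
from h import *
rel(.63,.2618,.0573,78)"
```

```text
clock: 12.9
tcp_pos: [0.6294, 0.2632, 0.0572]
orientation: [-0.0, 0.777, 0.63, -0.0]
wrist_force: [-3.7, -0.1, 5.2]
finger_gap: 0.0185
grip_force: 39.5
shift [-1.2  0.8 -0.1] turn 0.002 tcp [0.6294 0.2632 0.0572] yaw 78.1 F [-3.7 -0.1  5.2] gap 0.0185 t 12.9
```

Contact at 5 N at the expected height, so I release and retreat.

```bash
python3 -m handwheel '[[0,0,0,0,0.2],[0,0,0,0,0.4],[0,0,0,0,0.4],[0,0,0,0,0.4],[0,0,-30,0,0.4],[0,0,-70,0,0.4],[0,0,-110,0,0.4],[0,0,-120,0,0.4]]'; python3 -m handwheel '[[-40,0,-30,0,0.5],[-90,0,-50,0,0.5],[-140,0,-50,0,0.5],[-190,0,-50,0,0.5],[-220,0,-50,0,0.5],[-220,0,-50,0,0.5],[-220,0,-50,0,0.5]]'
python3 - <<'E'
from h import *
a=cam('top');b=cam('scene')
for n,c,bb in(('scene',b,(85,215,160,275)),('top',a,(140,140,205,205))):
    W=world(c);print(n,fit(W,bb,.046,.060));print(fit(W,bb,.062,.085)[:3])
W=world(a);print(fit(W,(295,175,365,240),.030,.046))
cv2.imwrite('pics/c5.png',np.hstack([cv2.resize(a['color'][130:250,130:370],(440,220)),cv2.resize(b['color'][200:290,80:227],(359,220))]))
E
```

```text
clock: 13.7
tcp_pos: [0.6323, 0.2638, 0.1823]
orientation: [0.002, 0.777, 0.63, 0.004]
wrist_force: [0.9, -0.1, 0.4]
finger_gap: 0.0341
grip_force: 0.0
clock: 14.4
tcp_pos: [0.5843, 0.0471, 0.2264]
orientation: [-0.0, 0.777, 0.629, 0.0]
wrist_force: [0.2, 0.2, 0.3]
finger_gap: 0.0427
grip_force: 0.0
scene (556, array([635.1, 227.9]), array([ 65.4, 134.7]), 9.6, array([0.626 , 0.2606, 0.053 ]), array([0.0498, 0.0533, 0.0546]))
(146, array([628.3, 263.5]), array([19. , 17.4]))
top (196, array([637.2, 282.6]), array([23.5, 61. ]), 74.8, array([0.6367, 0.2817, 0.0522]), array([0.0492, 0.0522, 0.0552]))
(25, array([632.2, 267.8]), array([ 7.9, 15.7]))
(1815, array([544.1, -92. ]), array([110. ,  90.3]), 78.1, array([ 0.5437, -0.092 ,  0.0387]), array([0.0359, 0.0387, 0.0415]))
```

View pics/c5.png

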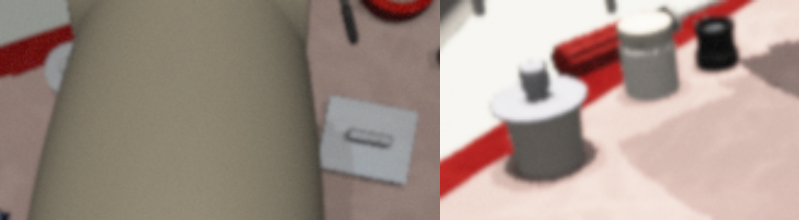

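The lid looks flat on the beaker: the disc is at about (538,97) in the right crop, with z 0.053. The arm hides it from the top camera, so I move the arm aside and check the centring.

```bash
python3 -m handwheel '[[-50,0,0,0,0.5],[-100,0,0,0,0.5],[-150,0,0,0,0.5],[-200,0,0,0,0.5],[-230,0,0,0,0.5],[-230,0,0,0,0.5],[-230,0,0,0,0.5]]'
python3 - <<'E'
from h import *
from scipy.optimize import least_squares as ls
a=cam('top');b=cam('scene')
W=world(a);m=W[140:205,140:205];P=m[(m[...,2]>.044)&(m[...,2]<.06)];print('top disc',cv2.minEnclosingCircle(P[:,:2].astype(np.float32)*1000),len(P),np.median(P[:,2]))
W=world(b);m=W[215:290,80:145].reshape(-1,3)
P=m[(m[:,2]>.0505)&(m[:,2]<.058)];print('scene disc',cv2.minAreaRect(P[:,:2].astype(np.float32)*1000))
A=np.c_[P[:,:2],np.ones(len(P))];print('tilt',np.linalg.lstsq(A,P[:,2],rcond=None)[0][:2])
P=m[(m[:,2]>.012)&(m[:,2]<.042)&(abs(m[:,0]-.63)<.05)&(abs(m[:,1]-.262)<.05)]
r=ls(lambda p:np.hypot(P[:,0]-p[0],P[:,1]-p[1])-(p[2]+p[3]*P[:,2]),[.63,.262,.024,.1],loss='soft_l1',f_scale=.001);print('body',r.x,len(P))
o=dict(np.load('/tmp/scene.npz'))
cv2.imwrite('pics/c6.png',np.hstack([cv2.resize(a['color'][130:250,130:290],(400,300)),cv2.resize(b['color'][210:285,80:180],(400,300))]))
E
```

```text
clock: 15.2
tcp_pos: [0.5373, -0.1766, 0.2264]
orientation: [-0.0, 0.777, 0.63, 0.0]
wrist_force: [-0.2, 0.2, -1.3]
finger_gap: 0.0424
grip_force: 0.0
top disc ((631.7283935546875, 262.6404113769531), 32.953678131103516) 605 0.05230857266211064
scene disc ((628.2588500976562, 263.83489990234375), (64.56101989746094, 63.5833625793457), 60.0872917175293)
tilt [ 0.00815456 -0.00386315]
body [0.62904383 0.26145532 0.02277969 0.06822278] 435
```

View pics/c6.png

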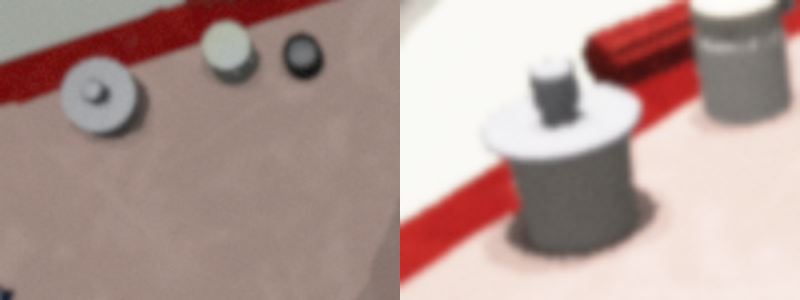

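Both lids sit flat, and their centring offset is about 2 mm or less. In the crop the round lid is at (98,93) and level. I hand in.

```bash
python3 -c "
from h import *
print(workorder.hand_in())"
```

```text
the job is handed in; nothing more can be done
None
```

The job is handed in with both lids on: the rectangular one lengthwise on the pan and the round one on the beaker, each flat and within about 2 mm of centre, after about 15 s; the result of the judging was not shown.

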